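Open the worn combination lock of a reagent strongbox

ROBOT

A 6-joint arm with a two-finger parallel gripper is mounted at the origin on the work surface. World frame = base frame: x ahead of the robot, y to its left, z up, the work surface at z = 0. Lengths are in m, angles in rad, forces in N, time in s.
With the tool pointing down it reaches from about 0.3 to 0.95 m from the base axis. Payload 3.1 kg.
Tool frame: the origin (TCP) lies midway between the tips of the shut fingers; the grasp point (between the pads) lies 19 mm behind it; z points along the fingers, y is the line along which they close (so a half turn about z gives the same grasp; the last joint's range is limited). The gripper opens to 85 mm and grips with 20 to 120 N. Pads are 22 mm wide; open, the fingers measure 114 mm over their backs; the gripper's body (76 mm by 85 mm) begins 54 mm behind the grasp point. The pads swing forward as they close: fully open they stand 13 mm farther back than shut.
Start: joints at [-0.07, 0.308, 1.634, -0, 1.2, -0.07], TCP at [0.625, -0, 0.231] pointing down, gripper open.
Joint ranges: [-3.06, 3.06], [-0.79, 1.96], [0.05, 2.63], [-1.19, 4.34], [0.05, 2.64], [-2.94, 2.94]. Speed limits (rad/s): [2.79, 2.79, 3.14, 3.14, 3.14, 3.14].

INTERFACE

Orientations are given as a rotation vector (axis times angle).
In Python, from cell import manip, kin, sensors, vision, order gives the robot as it stands. Calls block until the motion is done:
- manip.move_pose(position, orientation): joint-space move of the TCP to a pose.
- manip.move_l(position, speed=0.15, rot=None, f_stop=None): straight line of the TCP; rot=None keeps the orientation; speed is the mean speed in m/s. With f_stop (N) it stops when the force on the tool has changed by that much, and returns True; else False.
- manip.move_j(angles): joint-space move.
- manip.set_gripper(opening): finger opening in m; the grip force is fixed at half the most; returns when the fingers have stopped.
- manip.dwell(seconds).
- kin.inverse_kinematics(position, orientation): joint angles nearest the present ones, or None.
- sensors.state(): the state.
- vision.read_camera(name): name is "scene" or "side" or "wrist"; returns the picture (480x640x3 uint8, red, green, blue); there is no depth.
- vision.get_calibration(name): a dict with "camera_matrix" (3x3 intrinsics, pixels), "pose" (4x4, takes a point from camera to world coordinates); the wrist camera has in their place "T_tool_cam" (4x4, takes a point from camera to tool coordinates, whose origin is the TCP and whose axes are the flange's). Camera axes: x right, y down, z forward; pixel columns grow to the right and rows downward; lengths in m; the calibration is good to about 2 mm. A picture is of the moment at which its call begins: read the wrist's pose just before it. get_calibration takes no time and is no camera call.
A pose or a line that the arm cannot do raises manip.MotionError and nothing moves.
- order.close_job(): hands the job in; it is judged then, once.
The state is a dict: "t": time; "joints": joint angles; "dq": joint speeds; "effort": joint torques, N m; "eef_pos": TCP position; "eef_rot": TCP orientation; "contact_force": force on the tool from outside, world axes, zero at the start; "moment": the same for the moment, N m; "opening": finger opening in m; "finger_force": force on a finger pad.
Only numpy, scipy, OpenCV 4.12 (cv2) and the standard library are available. Lean on these libraries where they do the work, as an engineer would, in place of code of your own. Each camera call takes 0.05 s, during which the arm holds its last target. There are 200 camera calls.

TASK

Unlock the reagent strongbox: turn the left dial to 6 and the right dial to 3. The lock is worn, so ease each dial about its number, up to about a third of a number to either side, until you feel its tumbler drop and the dial stop, without forcing it; then draw the bolt gently to the right until it is fully open and let go. Leave the things on and around the box where they are.

Things in the scene. Friction and masses are not known exactly. Their poses are not given: they have to be found in the camera images.
- strongbox: grey steel box with its door face up (flat deck), fixed, 240 (x) x 360 (y) x 90 mm high; origin under its centre, x away from the robot at zero yaw, y left, z up. Dials at box x = -40, y = +85 (left) and -85 mm (right), each amid ten fixed ticks: 0 is the broad long one on the +x side, 5 the thin long one, numbers run clockwise. A sliding bolt lies behind them at box x = +60 mm
- dial_left_grip (a point): centre of the left dial's black bar knob, on the dial's axis, 26 mm above the deck. The bar is 42 mm long, 12 wide, from 6 to 36 mm above the deck, on a round flange of 52 mm diameter (top 6 mm above the deck). x runs along the bar to its white-striped end, the pointer; z is up. Grip across the bar; 20 to 40 N of grip turns it
- dial_left (a joint): left dial (box y = +85 mm): angle of its pointer, 0.6283 rad (36 degrees) a number, 0 = number 0, growing clockwise seen from above; end stops at numbers 0 and 9 (5.65 rad). Friction 0.04 N m. Its only gate is that of number 6 (3.77 rad nominal); the lock is worn, so the real gate lies anywhere within 0.22 rad either side of the tick, differently each time and on each dial
- dial_right_grip (a point): centre of the right dial's black bar knob, on the dial's axis, 26 mm above the deck. The bar is 42 mm long, 12 wide, from 6 to 36 mm above the deck, on a round flange of 52 mm diameter (top 6 mm above the deck). x runs along the bar to its white-striped end, the pointer; z is up. Grip across the bar; 20 to 40 N of grip turns it
- dial_right (a joint): right dial (box y = -85 mm): angle of its pointer, 0.6283 rad (36 degrees) a number, 0 = number 0, growing clockwise seen from above; end stops at numbers 0 and 9 (5.65 rad). Friction 0.04 N m. Its only gate is that of number 3 (1.88 rad nominal); the lock is worn, so the real gate lies anywhere within 0.22 rad either side of the tick, differently each time and on each dial
- tumbler_left (a joint): sprung tumbler of the left dial, hidden in the box: near 0 m (within 1 mm) while it rides on the dial's wheel, 0.006 m when dropped. It drops by itself as the dial reaches its gate (0.11 rad wide), stays there, and blocks the dial both ways: the resistance rises at once. More than 15 N on it (about 0.37 N m on the dial) is forcing it
- tumbler_right (a joint): sprung tumbler of the right dial, hidden in the box: near 0 m (within 1 mm) while it rides on the dial's wheel, 0.006 m when dropped. It drops by itself as the dial reaches its gate (0.11 rad wide), stays there, and blocks the dial both ways: the resistance rises at once. More than 15 N on it (about 0.37 N m on the dial) is forcing it
- bolt_handle (a point): on the axis of the steel bolt's upright round post (16 mm diameter, from 10 to 46 mm above the deck), 30 mm above the deck; axes as the strongbox. Shut, it stands at box x = +60, y = +40 mm. The flat bolt bar lies along box y and is 11 mm high; its left part runs through a guide and a keeper, 18 mm high, 54 mm or more to the left of the shut post
- bolt (a joint): travel of the bolt towards box -y (to the right): 0 shut, 0.040 m fully open (end stop). Slides with about 2.5 N of friction. Until both tumblers have dropped it is blocked somewhere in the first 24 mm; more than 15 N against a tumbler is forcing it
- carton: small cardboard carton, 36 x 50 x 20 mm, on the front middle of the box's deck; origin at the centre of its underside; leave alone
- jar: small white-capped jar, 34 mm diameter, 45 mm high, on the right rear of the deck; origin under its centre; leave alone
- tube_rack: grey block with eight tube holes, 90 x 170 x 50 mm, left of the box; origin under its centre; leave alone
- tip_box: pale translucent pipette-tip box, 80 x 120 x 65 mm, right of the box; origin under its centre; leave alone

How it is judged:
By the outcome, as a careful person would: the job done as asked, in the order asked, and still so for the second after the job is handed in, with the robot touching nothing.
It also fails if it takes over 70 s, if anything falls off the work surface, if the arm or the gripper's body presses on something with over 40 N, if the wrist force passes 120 N, or if a joint passes its speed limit or range.

## Working session

There is one attempt and no reset: what is moved stays moved. The work goes in short steps, each a Python script; the robot and the scene stay as the last script left them, time stands still between calls to the robot, and variables do not carry over. Pictures are saved under pics/ and viewed, at most 10 in all, crops included, and the job is handed in when it is done.

```bash
mkdir -p pics; ls
python3 - <<'E'
from cell import vision,sensors
import cv2,numpy as np
for n in("scene","wrist"):
    im=vision.read_camera(n); cv2.imwrite(f"pics/{n}0.png",im[:,:,::-1])
    print(n,{k:np.round(v,4).tolist() for k,v in vision.get_calibration(n).items() if k!='x'})
s=sensors.state();print(s)
E
```

```text
pics
scene {'camera_matrix': [[459.3997, 0.0, 314.3514], [0.0, 459.3997, 231.8549], [0.0, 0.0, 1.0]], 'pose': [[0.4496, 0.5614, -0.6948, 1.4071], [0.8932, -0.2943, 0.3401, -0.3735], [-0.0135, -0.7734, -0.6338, 0.8442], [0.0, 0.0, 0.0, 1.0]]}
wrist {'camera_matrix': [[398.4704, 0.0, 321.1711], [0.0, 398.4704, 239.3403], [0.0, 0.0, 1.0]], 'T_tool_cam': [[0.0004, -0.9484, -0.3172, 0.0811], [1.0, 0.0004, 0.0002, -0.0005], [-0.0, -0.3172, 0.9484, -0.1425], [0.0, 0.0, 0.0, 1.0]]}
{'t': 0.1, 'joints': array([-6.96714358e-02,  3.08932990e-01,  1.63505904e+00,  7.99909832e-06,
        1.19968727e+00, -6.97155001e-02]), 'dq': array([-0.00016762, -0.00184885, -0.00619845, -0.00037889,  0.00197658,
       -0.00066813]), 'effort': array([ 8.17496607e-05, -4.16405118e+01, -2.77644914e+01, -1.21622929e-04,
        4.01614045e-03,  3.27598855e-06]), 'eef_pos': array([6.24258407e-01, 4.46722953e-05, 2.30152632e-01]), 'eef_rot': array([-2.22027836e+00, -2.22036974e+00,  2.14074683e-03]), 'contact_force': array([0.13007586, 0.08788464, 0.3487752 ]), 'moment': array([-0.00049369,  0.04679556, -0.02199968]), 'finger_force': 0.0, 'opening': 0.08556447297735888}
```

View pics/scene0.png

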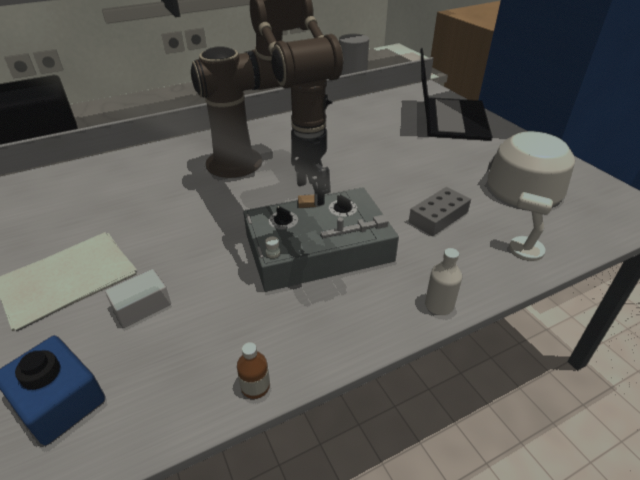

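View pics/wrist0.png

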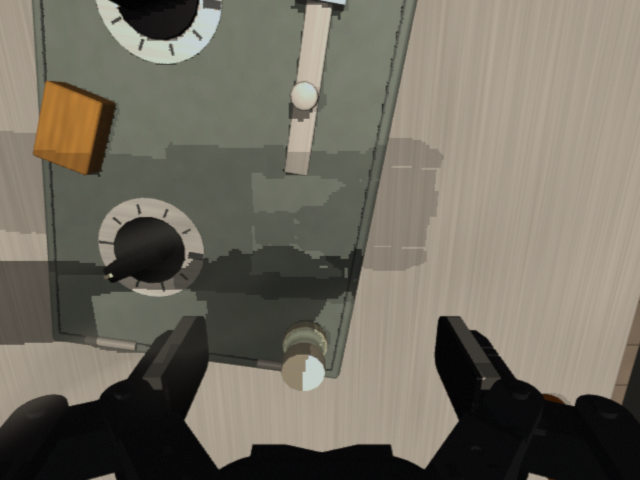

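The scene shows the box with its fixtures. In the wrist view, the right dial is at (151,247) with its pointer tip near (110,276). The left dial is at about (158,12), cut off by the frame, the bolt post top is at (304,96), and the jar cap is at (303,372). I'll shift left and up so the wrist camera sees the whole deck.

```bash
cat > h.py <<'E'
from cell import manip,kin,sensors,vision,order
import numpy as np,cv2
from scipy.spatial.transform import Rotation as R
def snap(name):
    s=sensors.state(); im=vision.read_camera("wrist"); cv2.imwrite(f"pics/{name}.png",im[:,:,::-1])
    T=np.eye(4);T[:3,:3]=R.from_rotvec(s['eef_rot']).as_matrix();T[:3,3]=s['eef_pos']
    c=vision.get_calibration("wrist"); return im,c['camera_matrix'],T@c['T_tool_cam']
def ray(px,K,P,z):
    d=P[:3,:3]@np.linalg.solve(K,[px[0],px[1],1.]); o=P[:3,3]
    return o+d*(z-o[2])/d[2]
def down(yaw):  # tool y (closing line) at world angle yaw, tool z down
    y=np.array([np.cos(yaw),np.sin(yaw),0]);z=np.array([0,0,-1.]);x=np.cross(y,z)
    return R.from_matrix(np.c_[x,y,z]).as_rotvec()
E
python3 - <<'E'
from h import *
manip.move_pose([0.57,0.02,0.33],down(0))
im,K,P=snap("w1"); np.savez("w1.npz",K=K,P=P)
print(sensors.state()['t'],sensors.state()['joints'])
E
```

```text
0.6833 [-4.12085408e-02  1.27474729e-01  1.65363808e+00 -1.60919970e-04
  1.36124295e+00 -4.13121475e-02]
```

View pics/w1.png

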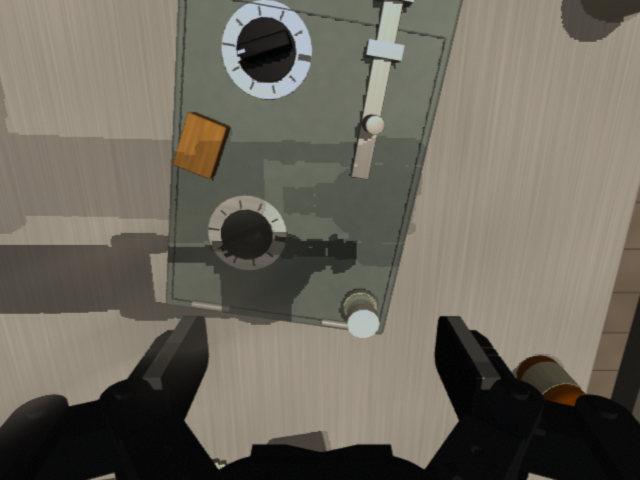

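Run:
```python
from h import *
d=np.load("w1.npz");K,P=d['K'],d['P']
L=ray((266,50),K,P,.09);Rr=ray((247,233),K,P,.09)
v=L-Rr;yaw=np.arctan2(-v[0],v[1]);print(L,Rr,np.linalg.norm(v),np.degrees(yaw))
def box(b): return (L+Rr)[:2]/2+R.from_euler('z',yaw).as_matrix()[:2,:2]@(np.array(b)-[-.04,0])
print("post pred",box((.06,.04)),"seen",ray((374,124),K,P,.136))
print("0tick dir L",ray((305,57),K,P,.09)-L,"R",ray((281,238),K,P,.09)-Rr)
print("bar L",ray((242,51),K,P,.126),ray((290,42),K,P,.126))
print("jar",ray((363,323),K,P,.135),"carton",ray((202,146),K,P,.11))
```

```text
[0.52166371 0.14770447 0.09      ] [ 0.4952478  -0.02032541  0.09      ] 0.17009363121240229 -8.934319265217574
post pred [0.61345454 0.087674  ] seen [0.61293489 0.08739251 0.136     ]
0tick dir L [ 0.03406781 -0.00556907  0.        ] R [ 0.03413397 -0.00531051  0.        ]
bar L [0.50705378 0.14260456 0.126     ] [0.54529861 0.14910663 0.126     ]
jar [ 0.61036648 -0.09701351  0.135     ] carton [0.46374781 0.0673613  0.11      ]
```

Measured checks agree: the dials are 170.1 mm apart and the post sits within 1 mm of its predicted place, with box yaw at -8.9°. Next is one close look at each dial.

Run:
```python
from h import *
D={'L':[.5217,.1477],'R':[.4952,-.0203]}
out=[];sv={}
for k in 'RL':
    x,y=D[k]; manip.move_pose([x,y,.235],down(0)); im,K,P=snap("c"+k)
    p=P[:3,:3].T@(np.array([x,y,.11])-P[:3,3]); u=(K@p/p[2])[:2].round().astype(int); print(k,u,sensors.state()['t'])
    x0=max(u[0]-100,0);y0=max(u[1]-100,0); c=im[y0:y0+200,x0:x0+200]; out.append(cv2.resize(c,(400,400),interpolation=cv2.INTER_CUBIC)); sv[k+'P']=P;sv[k+'o']=[x0,y0]
cv2.imwrite("pics/c.png",cv2.convertScaleAbs(np.hstack(out)[:,:,::-1],alpha=1.6)); np.savez("c.npz",K=K,**sv)
```

```text
R [321 228] 1.3083
L [321 227] 2.075
```

View pics/c.png

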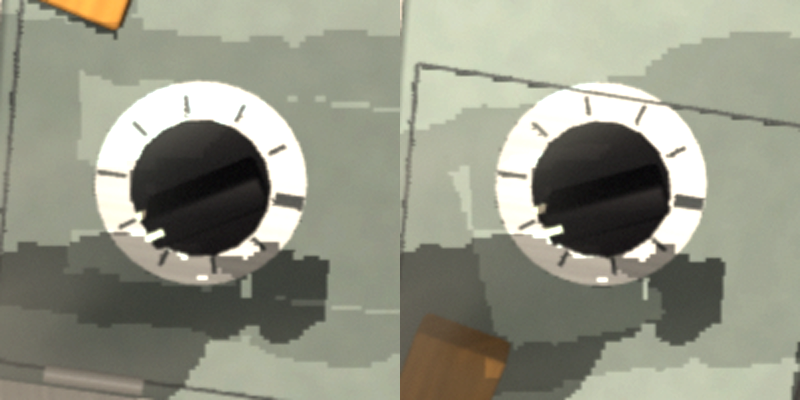

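Both pointers (white stripe) point image-left and slightly down. The right one is at (148,225) with the bar at about 24°, so roughly number 4.1. The left one is at (550,225) with the bar at about 13°, so roughly number 4.4. I'll start with the left dial, which turns clockwise.

```bash
cat >> h.py <<'E'
YAW=-8.93
def yawnow():
    y=R.from_rotvec(sensors.state()['eef_rot']).as_matrix()[:,1]; return np.degrees(np.arctan2(y[1],y[0]))
def grasp(xy,c):
    r=down(np.radians(c)); manip.set_gripper(.05); manip.move_pose([*xy,.17],r)
    hit=manip.move_l([*xy,.102],.08,f_stop=6); print("hit",hit,sensors.state()['eef_pos'],sensors.state()['joints'][5])
    if hit: return
    manip.set_gripper(.011); s=sensors.state(); print("grip",s['opening'],s['finger_force'],s['contact_force'],s['moment'],s['t'])
def turn(xy,c0,c1,step,lim,base=None):
    """rotate in steps (deg); stop when the z moment departs by lim from base; returns (stopped, yaw)"""
    n=max(1,int(np.ceil(abs(c1-c0)/step))); log=[]
    for c in np.linspace(c0,c1,n+1)[1:]:
        manip.move_l([*xy,.102],.15,rot=down(np.radians(c)))
        s=sensors.state(); m=s['moment'][2]; log.append((round(c,1),round(yawnow(),1),round(m,3)))
        if base is None: base=m
        if abs(m-base)>lim: print(log[-6:],s['t']); return True,c
    print(log[:3],log[-3:],s['t']); return False,c
E
python3 - <<'E'
from h import *
xy=[.5217,.1477]
grasp(xy,103)
s=sensors.state()
if s['finger_force']>5: print(turn(xy,103,95,2,.2,s['moment'][2]))
E
```

```text
hit False [0.52227095 0.14784266 0.10246364] -1.6021129710564075
grip 0.011604967872228342 24.5868918299675 [-0.31569193 -1.11695995  2.38873393] [-0.28402046  0.01308414  0.02326247] 5.5417
[(np.float64(101.0), np.float64(101.0), np.float64(-0.032)), (np.float64(99.0), np.float64(99.0), np.float64(-0.064)), (np.float64(97.0), np.float64(97.0), np.float64(-0.078))] [(np.float64(99.0), np.float64(99.0), np.float64(-0.064)), (np.float64(97.0), np.float64(97.0), np.float64(-0.078)), (np.float64(95.0), np.float64(95.0), np.float64(-0.054))] 6.5417
(False, np.float64(95.0))
```

Run:
```python
from h import *
xy=[.5217,.1477]
st,c=turn(xy,95,65,4,.17,0.)
if not st: st,c=turn(xy,c,28,0.8,.17,0.)
print(st,c); s=sensors.state();print(s['moment'],s['contact_force'],s['opening'],s['finger_force'],"theta",(YAW-(yawnow()+90))%360)
```

```text
[(np.float64(91.2), np.float64(91.3), np.float64(-0.052)), (np.float64(87.5), np.float64(87.5), np.float64(-0.042)), (np.float64(83.8), np.float64(83.8), np.float64(-0.021))] [(np.float64(72.5), np.float64(72.5), np.float64(-0.101)), (np.float64(68.8), np.float64(68.8), np.float64(-0.142)), (np.float64(65.0), np.float64(65.0), np.float64(-0.031))] 8.5417
[(np.float64(43.7), np.float64(43.8), np.float64(-0.062)), (np.float64(43.0), np.float64(43.0), np.float64(-0.001)), (np.float64(42.2), np.float64(42.2), np.float64(-0.096)), (np.float64(41.4), np.float64(41.4), np.float64(-0.023)), (np.float64(40.6), np.float64(40.6), np.float64(0.052)), (np.float64(39.8), np.float64(39.9), np.float64(0.178))] 16.5417
True 39.808510638297875
[-0.28288179  0.04393773  0.17763129] [-0.12439504 -1.45109331  4.78151507] 0.011561057931790648 25.232951045036316 theta 221.18337182199352
```

```bash
cat >> h.py <<'E'
def mz(n=6):
    v=[]
    for _ in range(n): manip.dwell(.03); v.append(sensors.state()['moment'][2])
    return round(np.mean(v),3),round(np.std(v),3)
def probe(xy,cs,lim):
    for c in cs:
        manip.move_l([*xy,.102],.15,rot=down(np.radians(c))); m=mz(); print(round(c,2),m,round(yawnow(),2),end=' | ')
        if abs(m[0]+.0)>lim: break
    print(sensors.state()['t']); return c
E
python3 - <<'E'
from h import *
xy=[.5217,.1477]; print(mz())
probe(xy,[40.6,41.4,42.2,43.0,43.8,44.6],.26)
E
```

```text
(np.float64(0.179), np.float64(0.029))
40.6 (np.float64(0.144), np.float64(0.028)) 40.67 | 41.4 (np.float64(0.032), np.float64(0.034)) 41.45 | 42.2 (np.float64(0.042), np.float64(0.035)) 42.25 | 43.0 (np.float64(0.04), np.float64(0.019)) 43.05 | 43.8 (np.float64(0.049), np.float64(0.032)) 43.85 | 44.6 (np.float64(0.046), np.float64(0.017)) 44.65 | 19.4417
```

Run:
```python
from h import *
xy=[.5217,.1477]
probe(xy,[43,41.4,40.6,40.2,39.8,39.4,39,38.6],.25)
```

```text
43 (np.float64(-0.029), np.float64(0.016)) 43.03 | 41.4 (np.float64(-0.007), np.float64(0.028)) 41.43 | 40.6 (np.float64(0.072), np.float64(0.029)) 40.65 | 40.2 (np.float64(0.141), np.float64(0.02)) 40.27 | 39.8 (np.float64(0.201), np.float64(0.022)) 39.89 | 39.4 (np.float64(0.226), np.float64(0.025)) 39.5 | 39 (np.float64(0.275), np.float64(0.031)) 39.11 | 22.5917
```

Run:
```python
from h import *
xy=[.5217,.1477]
probe(xy,[42,44.6,45.5,46.3,47.1,47.9,48.7,50],.22)
```

```text
42 (np.float64(0.04), np.float64(0.022)) 42.05 | 44.6 (np.float64(0.049), np.float64(0.024)) 44.65 | 45.5 (np.float64(0.047), np.float64(0.026)) 45.55 | 46.3 (np.float64(0.031), np.float64(0.03)) 46.35 | 47.1 (np.float64(0.025), np.float64(0.031)) 47.15 | 47.9 (np.float64(0.036), np.float64(0.031)) 47.95 | 48.7 (np.float64(0.039), np.float64(0.033)) 48.74 | 50 (np.float64(-0.129), np.float64(0.015)) 50.0 | 26.1917
```

Run:
```python
from h import *
xy=[.5217,.1477]
probe(xy,[50.8],.2)
probe(xy,[45.3],.2)
manip.set_gripper(.05); manip.move_l([*xy,.17],.2)
xy=[.4952,-.0203]
grasp(xy,-66)
s=sensors.state()
if s['finger_force']>5:
    st,c=turn(xy,-66,-46,4,.2,0.)
    if not st: st,c=turn(xy,c,-9,1.2,.17,0.)
    print(st,c,mz())
```

```text
50.8 (np.float64(-0.233), np.float64(0.031)) 50.77 | 26.6417
45.3 (np.float64(-0.037), np.float64(0.026)) 45.32 | 27.0917
hit False [ 0.49575764 -0.0203664   0.10245273] 1.0230730618188009
grip 0.011671818934737302 24.575213491916656 [-0.84936553  0.22374636  3.35747771] [-0.02222363  0.03626872 -0.02401237] 31.1333
[(np.float64(-62.0), np.float64(-62.1), np.float64(0.105)), (np.float64(-58.0), np.float64(-58.1), np.float64(0.082)), (np.float64(-54.0), np.float64(-54.1), np.float64(0.074))] [(np.float64(-54.0), np.float64(-54.1), np.float64(0.074)), (np.float64(-50.0), np.float64(-50.1), np.float64(0.077)), (np.float64(-46.0), np.float64(-46.1), np.float64(0.083))] 32.3833
[(np.float64(-26.9), np.float64(-27.0), np.float64(0.043)), (np.float64(-25.7), np.float64(-25.8), np.float64(0.016)), (np.float64(-24.5), np.float64(-24.6), np.float64(-0.017)), (np.float64(-23.3), np.float64(-23.4), np.float64(-0.013)), (np.float64(-22.1), np.float64(-22.3), np.float64(-0.15)), (np.float64(-20.9), np.float64(-21.1), np.float64(-0.265))] 37.6333
True -20.93548387096774 (np.float64(-0.255), np.float64(0.021))
```

Run:
```python
from h import *
xy=[.4952,-.0203]
probe(xy,[-30,-32,-33],.2)
probe(xy,[-27.],.2)
```

```text
-30 (np.float64(-0.037), np.float64(0.034)) -30.11 | -32 (np.float64(0.125), np.float64(0.032)) -32.06 | -33 (np.float64(0.262), np.float64(0.016)) -33.03 | 39.2417
-27.0 (np.float64(0.063), np.float64(0.038)) -27.08 | 39.7
```

The right dial is also blocked both ways, so both tumblers have dropped. Next I'll draw the bolt.

Run:
```python
from h import *
xy=[.4952,-.0203]
manip.set_gripper(.05); manip.move_l([*xy,.19],.25)
p=np.array([.6132,.0875]); y=np.radians(YAW); d=np.array([np.sin(y),-np.cos(y)])
r=down(y+np.pi/2); manip.set_gripper(.034); manip.move_pose([*p,.19],r)
hit=manip.move_l([*p,.108],.1,f_stop=5); print("hit",hit)
if not hit:
    manip.set_gripper(.0155); s=sensors.state(); f0=s['contact_force']; print(s['opening'],s['finger_force'],f0,s['t'])
    st=manip.move_l([*(p+.045*d),.108],.02,f_stop=9)
    s=sensors.state(); print(st,"travel",(s['eef_pos'][:2]-p)@d,s['contact_force']-f0,s['opening'],s['finger_force'],s['t'])
```

```text
hit False
0.015303944481561575 7.459283843636513 [ 0.11541899 -1.45922807  4.01404249] 43.7167
True travel 0.04008900215220472 [-0.38134756  2.44157815 -0.85039603] 0.015582264757636896 7.760009318590164 45.6417
```

Run:
```python
from h import *
manip.set_gripper(.034); p=sensors.state()['eef_pos']; manip.move_l([p[0],p[1],.2],.2)
manip.move_pose([.57,.02,.33],down(0)); im,K,P=snap("w2"); np.savez("w2.npz",K=K,P=P); print(sensors.state()['t'])
```

```text
47.8583
```

View pics/w2.png

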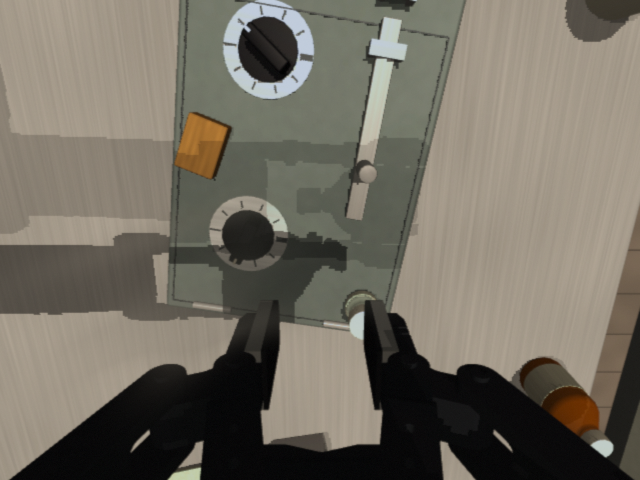

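The left pointer is now up-left at (245,28), at number 6. The right pointer is down-left at about (235,260), at number 3. The post top has moved to (367,173), and the carton and jar haven't moved.

Run:
```python
from h import *
d=np.load("w2.npz");q=ray((367,173),d['K'],d['P'],.136)[:2];y=np.radians(YAW)
t=(q-[.6132,.0875])@[np.sin(y),-np.cos(y)];print("travel",t)
if t>.036: print(order.close_job())
```

```text
travel 0.04000007471936907
the job is handed in; nothing more can be done
None
```

The strongbox is unlocked and the job handed in after about 48 s of robot time: left dial at 6, right dial at 3 (each blocked both ways, so both tumblers are down), bolt drawn the full 40 mm and released, with the carton and jar unmoved in the last picture.

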